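# Weigh out a mill charge on the dial scale

### The arm

A 6-joint arm with a two-finger parallel gripper is mounted at the origin on the work surface. World frame = base frame: x ahead of the robot, y to its left, z up, the work surface at z = 0. Lengths are in m, angles in rad, forces in N, time in s.
With the tool pointing down it reaches from about 0.3 to 0.775 m from the base axis. Payload 14.6 kg.
Tool frame: the origin (TCP) lies midway between the tips of the shut fingers; the grasp point (between the pads) lies 19 mm behind it (ctrl.pinch_z is the distance from the TCP to the grasp point, in m); z points along the fingers, y is the line along which they close (so a half turn about z gives the same grasp; the last joint's range is limited). The gripper opens to 94 mm and grips with 3 to 60 N. Pads are 16 mm wide; open, the fingers measure 119 mm over their backs; the gripper's body (75 mm by 177 mm) begins 78 mm behind the grasp point.
Start: joints at [-1.285, 0.3, 1.521, -0, 1.321, -0.067], TCP at [0.19, -0.516, 0.205] pointing down, gripper open.
Joint ranges: [-3.03, 3.03], [-0.79, 2.21], [0.23, 2.52], [-1.04, 4.18], [0, 3.07], [-2.55, 2.55]. Speed limits (rad/s): [2.22, 2.22, 2.57, 3.14, 3.14, 3.14].

### API

Orientations are given as [roll, pitch, yaw] about the fixed x, y, z axes, in that order (R = Rz(yaw) Ry(pitch) Rx(roll)).
In Python, from station import ctrl gives the robot as it stands.
- The arm moves only by the tool jog_arm, never from a script. Its argument "motion" is a list of rows, each a list of 7 numbers: the shift along the tool's x, y, z in m, then the turn, a rotation vector about the tool's x, y, z in rad, then the opening, from -1 (shut) to 1 (fully open). In form: [[tx, ty, tz, rx, ry, rz, gripper], ...]. A call has 1 to 5 rows; each row shifts and turns the commanded pose from where the row before left it, along the tool's axes as they then stand; what a row does not reach is not made up. A row lasts 1/10 s, in which the tool goes at most 50 mm and 8.59 degrees, less where a joint would pass 70% of its speed; a pose out of reach is approached as far as the arm can. A call is refused whole if a number of a shift passes 0.05 or a number of a turn 0.15, either way. A call with a gripper value outside its range is refused whole. The fingers move at their own pace and stop on an object; "squeeze" is the grip in N (left out, the last holds). Time passes only in rows, so rows that do not move let the fingers close. It gives the time, the measured TCP pose, the force, the opening and the grip force at its end, in the units of the state.
- ctrl.get_obs(): the state, without advancing time (a new reading comes with each control period).
- ctrl.camera(name): name is "side" or "top" or "wrist"; returns the picture (420x560x3 uint8, red, green, blue); there is no depth.
- ctrl.camera_model(name): a dict with "intrinsics" (3x3 intrinsics, pixels), "rvec" (rotation vector, rad) and "tvec" (3), from world to camera coordinates, as OpenCV has them. Camera axes: x right, y down, z forward; pixel columns grow to the right and rows downward; lengths in m; the calibration is good to about 2 mm. A picture is of the moment at which its call begins: read the wrist's pose just before it. camera_model takes no time and is no camera call; for the wrist camera it gives the pose at the moment of the call.
- ctrl.hand_in(): hands the job in; it is judged then, once.
The state is a dict: "time_s": time; "qpos": joint angles; "joint_vel": joint speeds; "tau": joint torques, N m; "ee_pos": TCP position; "eef_rot": TCP orientation; "force": force on the tool from outside, world axes, zero at the start; "moment": the same for the moment, N m; "grip_width": finger opening in m; "grip_force": force on a finger pad.
Only numpy, scipy, OpenCV 4.12 (cv2) and the standard library are available. Lean on these libraries where they do the work, as an engineer would, in place of code of your own. Each camera call takes 0.05 s, during which the arm holds its last target. There are 200 camera calls.

### The job

Put the loose weighing pan back on the dial scale: hook its plain rear edge under the two clips with the front raised, then lower the front until the pan lies flat, and let go. Then weigh out the mill charge: stand or lay white grinding cylinders from the ware board on the pan, one at a time, set down gently and not dropped, until the needle comes to or past the set hand; once it has, add no more. Leave the other cylinders, the kiln posts and everything else as they are.

Things in the scene. Friction and masses are not known exactly. Their poses are not given: they have to be found in the camera images.
- pan_mid (a point): the loose steel weighing pan, 0.4 kg: floor 160 mm (its x) by 220 mm (y), 5 mm thick, z up. This point is the middle of the floor, 2.5 mm above its underside. The rear edge (x = +80 mm) is plain and flat; the sides (y = +-110) have rims 14 mm high that end 25 mm short of it. It starts flat on the table.
- pan_grip (a point): middle of the pan's upright front flange (x = -80 to -70 mm from the pan's middle, full width, top 37.5 mm above pan_mid); this point is 22.5 mm above and 75 mm in front of pan_mid, axes as there. Lift the pan here, gripped across the flange's 10 mm thickness (along x).
- seat (a point): centre of the flat face (165 by 200 mm) of the scale's sprung carrier that the pan lies on, about 110 mm above the table; x from the scale's front to its rear, z up. Home: the pan flat on this face, same x direction, pan_mid 2.5 mm above this point. The carrier sinks 20 mm per kg (490 N/m, damped, 27 mm travel); bare, 2.9 N holds it against its top stop.
- clips (a point): midway between the two rear clips, at the inner face of their backs, on the carrier's face (82 mm behind seat; axes as seat). Clips at y = +-55 mm, each 45 mm wide; lips reach 14 mm forward with undersides 11 mm above the face, then a flared mouth for 9 mm; tops 16 mm high. The pan's rear edge goes under the lips, front raised (about 10 degrees suits, 19 at most when fully in).
- stops (a point): midway between the carrier's two front corner stops, at their inner faces, on the carrier's face (83 mm in front of seat; axes as seat). Stops at y = +-79 to +-105 mm, 12 mm high, 5 mm thick. The pan's front comes down just behind them: 5 mm of play in x between stops and clip backs. The middle is open for fingers.
- needle (a joint): angle of the dial's needle in rad, 0 to 4.7, growing clockwise seen from above: about 3.5 rad per kg on the carrier. About 0 with the carrier bare, 0.35 (the dial's zero, at its rear) with the empty pan home. It settles within half a second of a load being put on.
- set_hand (a joint): angle of the set hand in rad, counted as the needle's: the weight wanted. It lies anywhere from 1.75 to 2.48 (about 400 to 610 g over the empty pan) and stays there.
- needle_tip (a point): tip of the needle: thin, black, 70 mm from the centre of a white dial of 162 mm diameter at the scale's +y end, which slopes 20 degrees towards the scale's front; dial rim up to about 195 mm above the table. x points outward along the needle.
- set_hand_tip (a point): tip of the set hand: broad dark steel arrow head just under the needle, 70 mm from the dial's centre. x points outward along the hand, clockwise is towards its -y.
- board: fixed plywood ware board, 330 mm (x) by 145 mm (y), 15 mm thick; origin under its centre. The cylinders and kiln posts stand on it in two rows along its x, 84 mm apart, about 64 mm from one to the next in a row (5 mm off at most).
- cyl0_mid (a point): white alumina grinding cylinder, solid and round, 40 mm diameter, 60 mm high, standing upright on the ware board (15 mm thick); this point is its centre, half-way up. Worn: about 0.21 to 0.33 kg, each different.
- cyl1_mid (a point): white alumina grinding cylinder, solid and round, 40 mm diameter, 60 mm high, standing upright on the ware board (15 mm thick); this point is its centre, half-way up. Worn: about 0.21 to 0.33 kg, each different.
- cyl2_mid (a point): white alumina grinding cylinder, solid and round, 40 mm diameter, 60 mm high, standing upright on the ware board (15 mm thick); this point is its centre, half-way up. Worn: about 0.21 to 0.33 kg, each different.
- cyl3_mid (a point): white alumina grinding cylinder, solid and round, 40 mm diameter, 60 mm high, standing upright on the ware board (15 mm thick); this point is its centre, half-way up. Worn: about 0.21 to 0.33 kg, each different.
- cyl4_mid (a point): white alumina grinding cylinder, solid and round, 40 mm diameter, 60 mm high, standing upright on the ware board (15 mm thick); this point is its centre, half-way up. Worn: about 0.21 to 0.33 kg, each different.
- post0_mid (a point): bystander: kiln post, a hollow square ceramic tube 38 mm wide and 60 mm high standing among the cylinders; this point is its centre. Not for weighing.
- post1_mid (a point): bystander: kiln post, a hollow square ceramic tube 38 mm wide and 60 mm high standing among the cylinders; this point is its centre. Not for weighing.
- jug1: bystander: bisque jug, 200 mm high, 96 mm diameter, at the right; origin under it.
- mallet: bystander: rubber mallet lying on the table near the robot, 240 mm; origin under it.
Not all that is in view belongs to the job. Leave any pink or purple look-alike of the part that bears cyl0_mid alone.

How it is judged:
By the outcome, as a careful person would: the job done as asked, in the order asked, and still so for the second after the job is handed in, with the robot touching nothing.
It also fails if it takes over 72 s, if anything falls off the work surface, if the arm or the gripper's body presses on something with over 40 N, if the wrist force passes 120 N, or if a joint passes its speed limit or range.

## Working session

There is one attempt and no reset: what is moved stays moved. The work goes in short steps, Python scripts to look and compute and a tool call to move; the robot and the scene stay as the last step left them, time stands still between calls to the robot, and variables do not carry over. Pictures are saved under pics/ and viewed, at most 10 in all, crops included, and the job is handed in when it is done.

Besides the shell and the picture viewer there is one more tool, called after "Emit:" as name([rows], argument=value, ...), one row to a line, values as JSON. jog_arm: Moves the arm, as the interface text tells. Its arguments: {"type":"object","properties":{"motion":{"type":"array"},"squeeze":{"type":"number"}},"required":["motion"]}

```bash
mkdir -p pics; cat > h.py <<'E'
import numpy as np, cv2
from station import ctrl
from scipy.spatial.transform import Rotation as R
def snap(name,fn):
    im=ctrl.camera(name); cv2.imwrite(f'pics/{fn}.png',im[:,:,::-1]); return im
def cam(name):
    m=ctrl.camera_model(name); return np.array(m['intrinsics'],float),R.from_rotvec(np.ravel(m['rvec'])).as_matrix(),np.ravel(m['tvec'])
def p2w(m,px,z):
    K,Rm,t=m; d=Rm.T@np.linalg.inv(K)@np.array([px[0],px[1],1.]); c=-Rm.T@t
    return c+d*(z-c[2])/d[2]
def w2p(m,P):
    K,Rm,t=m; q=K@(Rm@np.array(P)+t); return q[:2]/q[2]
E
python3 - <<'E'
from h import *
for n in ('top','side'):
    snap(n,n+'0'); K,Rm,t=cam(n); print(n,K[0],K[1],'c',-Rm.T@t,'\n',Rm.round(3))
o=ctrl.get_obs(); print(o['time_s'],o['eef_rot'],o['ee_pos'],ctrl.pinch_z,o['grip_width'])
E
```

```text
top [411.4470818    0.         282.68311172] [  0.         411.4470818  207.88807602] c [ 0.30662792 -0.04955054  1.46613077] 
 [[-0.024 -0.999 -0.025]
 [-0.983  0.028 -0.183]
 [ 0.184  0.02  -0.983]]
side [453.61252065   0.         284.54237308] [  0.         453.61252065 212.83918037] c [-0.02010801  0.70936215  1.02516744] 
 [[-0.816 -0.577 -0.016]
 [-0.388  0.568 -0.726]
 [ 0.428 -0.586 -0.688]]
0.1 [-3.14055170e+00 -7.55573399e-05  3.52810985e-01] [ 0.18996983 -0.51589477  0.20494789] 0.0188 0.09390172100367554
```

View pics/top0.png

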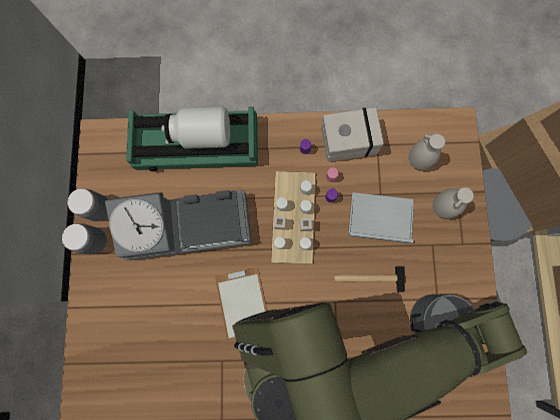

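View pics/side0.png

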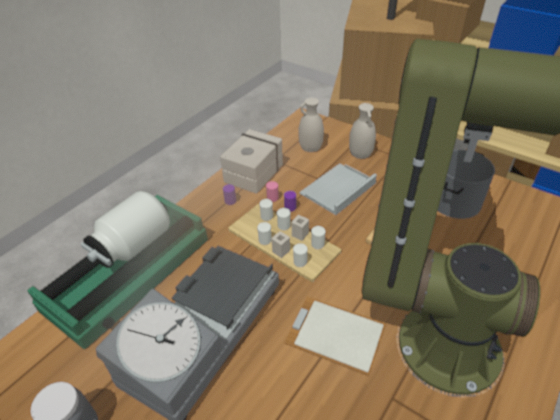

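```bash
python3 - <<'E'
from h import *
t=cv2.imread('pics/top0.png')
a=cv2.resize(t[155:275,105:305],None,fx=4,fy=4,interpolation=cv2.INTER_CUBIC)[:, :800]
b=cv2.resize(t[160:270,260:420],None,fx=5,fy=5,interpolation=cv2.INTER_CUBIC)
cv2.imwrite('pics/a.png',a);cv2.imwrite('pics/b.png',b)
E
```

```text
(no output)
```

View pics/a.png

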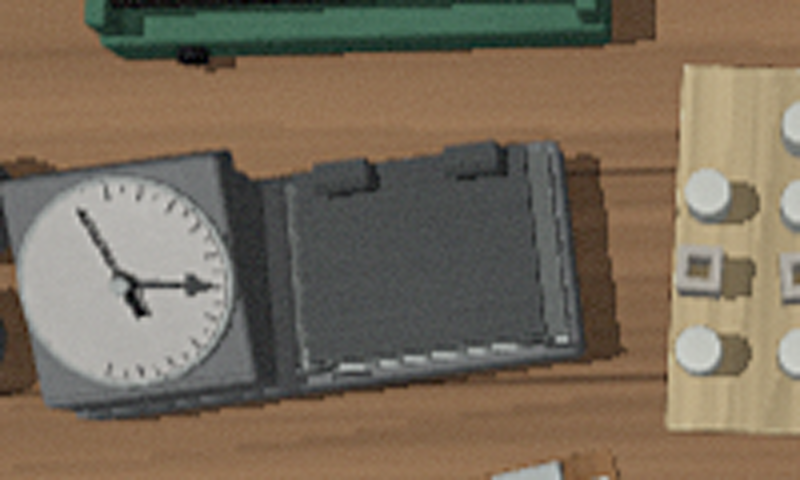

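View pics/b.png

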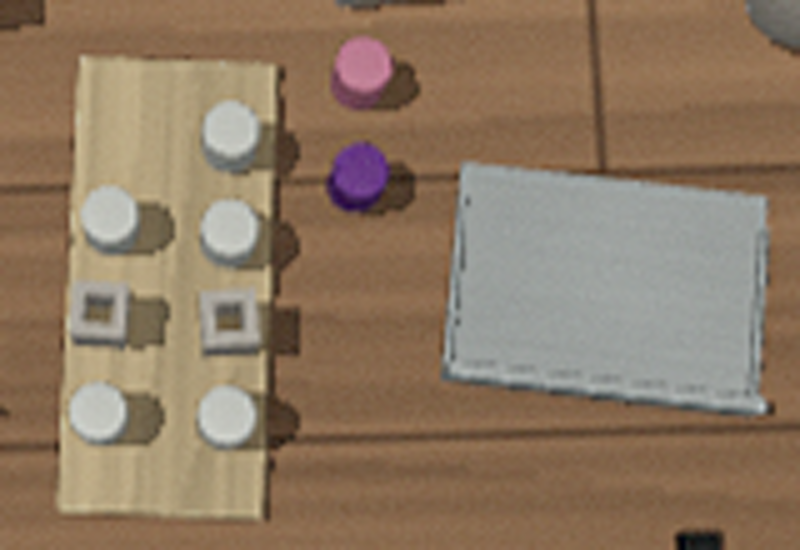

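Top view crops: the pan has rear corners at (463,163) and (766,197) in crop b, with its flange along the bottom edge. In crop a the clips are at (345,170) and (473,153), the needle tip at (82,212) and the set hand at (210,286).
Candidates for cylinders (crop b pixels): white round ones at (230,130), (110,215), (230,230), (97,412) and (227,415). The look-alikes are pink (362,65), purple (360,175) and square posts (100,310), (230,320). I choose the white round ones.

```bash
cat >> h.py <<'E'
def ob(p): return ((p[0]+.5)/5-.5+260,(p[1]+.5)/5-.5+160)
def oa(p): return ((p[0]+.5)/4-.5+105,(p[1]+.5)/4-.5+155)
def tool(yaw,tilt=0): # pan frame yaw; tool y=+pan x, tilt raises front
    return R.from_euler('z',yaw+np.pi/2)*R.from_euler('x',np.pi)*R.from_rotvec([tilt,0,0])
def rel(pos,Rt,n=1):
    o=ctrl.get_obs(); R0=R.from_euler('xyz',o['eef_rot']); p0=np.array(o['ee_pos'])
    d=R0.inv().apply(np.array(pos)-p0); r=(R0.inv()*Rt).as_rotvec()
    print('t',o['time_s'],'shift',(d*1000).round(1),'turn',r.round(4),'| total; if turned first:',((Rt.inv().apply(np.array(pos)-p0))*1000).round(1))
E
python3 - <<'E'
from h import *
m=cam('top')
print('pan rear',[p2w(m,ob(p),.005).round(4) for p in((463,163),(766,197))],'front flange top',[p2w(m,ob(p),.04).round(4) for p in((443,376),(768,408))])
print('clips top',[p2w(m,oa(p),.126).round(4) for p in((345,166),(473,148))])
print('stops',[p2w(m,oa(p),.122).round(4) for p in((310,365),(562,338))])
for p in((230,124),(110,208),(230,223),(97,404),(227,407)): print('cyl',p2w(m,ob(p),.075).round(4))
for p in((98,308),(229,318)): print('post',p2w(m,ob(p),.075).round(4))
print('board',[p2w(m,ob(p),.015).round(4) for p in((80,58),(277,65),(60,512),(265,518))])
E
```

```text
pan rear [array([ 0.6304, -0.2727,  0.005 ]), array([ 0.5989, -0.4884,  0.005 ])] front flange top [array([ 0.4718, -0.2452,  0.04  ]), array([ 0.4436, -0.4672,  0.04  ])]
clips top [array([0.6061, 0.2848, 0.126 ]), array([0.6184, 0.1772, 0.126 ])]
stops [array([0.4404, 0.3118, 0.122 ]), array([0.4571, 0.1041, 0.122 ])]
cyl [ 0.6474 -0.1024  0.075 ]
cyl [ 0.5903 -0.0177  0.075 ]
cyl [ 0.5774 -0.1     0.075 ]
cyl [ 0.455  -0.0057  0.075 ]
cyl [ 0.4506 -0.0936  0.075 ]
post [ 0.5208 -0.0078  0.075 ]
post [ 0.5114 -0.0971  0.075 ]
board [array([0.7149, 0.003 , 0.015 ]), array([ 0.7052, -0.1403,  0.015 ]), array([0.3862, 0.0239, 0.015 ]), array([ 0.3784, -0.1194,  0.015 ])]
```

```bash
python3 - <<'E'
from h import *
rel([.4627,-.357,.14],tool(-.14))
E
```

```text
t 0.1 shift [310.8 -54.8  65. ] turn [-9.000e-04 -6.000e-04 -1.078e+00] | total; if turned first: [195.4 247.9  64.9]
```

Emit:
jog_arm([
  [0,0,0.005,0,0,-0.135,0.2],
  [0,0,0.005,0,0,-0.135,0.2],
  [0,0,0.005,0,0,-0.135,0.2],
  [0,0,0.005,0,0,-0.135,0.2],
  [0,0,0.005,0,0,-0.135,0.2],
], squeeze=50)

```text
time_s: 0.6
ee_pos: [0.19, -0.516, 0.1799]
eef_rot: [-3.141, -0.0, 1.033]
force: [0.3, -0.8, -0.4]
grip_width: 0.058
grip_force: 0.0
```

Emit:
jog_arm([
  [0,0,0.005,0,0,-0.135,0.2],
  [0,0,0.005,0,0,-0.135,0.2],
  [0,0,0.005,0,0,-0.135,0.2],
  [0.028,0.035,0,0,0,0,0.2],
  [0.028,0.035,0,0,0,0,0.2],
])

```text
time_s: 1.1
ee_pos: [0.2673, -0.4697, 0.1649]
eef_rot: [-3.141, -0.001, 1.431]
force: [0.5, -1.0, 0.0]
grip_width: 0.0563
grip_force: 0.0
```

Emit:
jog_arm([
  [0.028,0.035,0,0,0,0,0.2],
  [0.028,0.035,0,0,0,0,0.2],
  [0.028,0.035,0,0,0,0,0.2],
  [0.028,0.035,0,0,0,0,0.2],
  [0.028,0.035,0,0,0,0,0.2],
])

```text
time_s: 1.6
ee_pos: [0.461, -0.3544, 0.1652]
eef_rot: [-3.141, -0.0, 1.433]
force: [0.7, 0.1, 0.2]
grip_width: 0.0563
grip_force: 0.0
```

```bash
python3 - <<'E'
from h import *
m=cam('wrist'); snap('wrist','w1'); snap('top','t1')
rel([.4627,-.357,.14],tool(-.14))
print('c',-m[1].T@m[2]); 
print(w2p(m,[.4627,-.357,.04]))
a=.14
for dx,dy,z in((-.08,.11,.04),(-.08,-.11,.04),(-.07,.11,.04),(-.07,-.11,.04),(.08,.11,.005),(.08,-.11,.005)):
    px=R.from_euler('z',-a).apply([dx+.075,dy,0])+[.4627,-.357,z]; print(w2p(m,px).round(0))
E
```

```text
t 1.7 shift [-4.3  0.3 24.9] turn [-0.0001 -0.0008  0.0065] | total; if turned first: [-4.3  0.4 24.9]
c [ 0.47161352 -0.27211453  0.34336433]
[281.79920075 205.2004706 ]
[277.  84.]
[277. 305.]
[288.  84.]
[286. 305.]
[441.  87.]
[414. 288.]
```

View pics/w1.png

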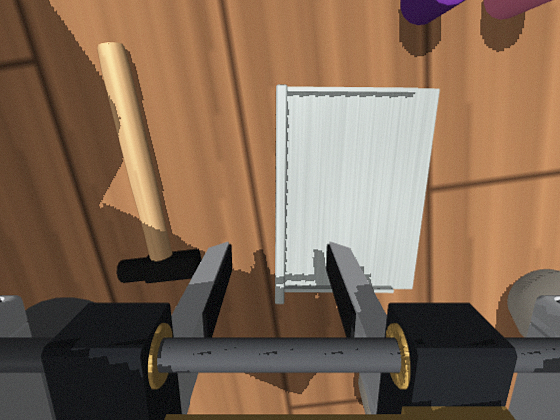

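The wrist view shows the flange at columns 277-287, rows 86-303, as predicted. I'll descend, grip and lift.

Emit:
jog_arm([
  [-0.004,0,0.035,0,0,0.0065,0.2],
  [0,0,0.035,0,0,0,0.2],
  [0,0,0.035,0,0,0,0.2],
  [0,0,0.03,0,0,0,0.2],
  [0,0,0.02,0,0,0,0.2],
])

```text
time_s: 2.2
ee_pos: [0.4578, -0.3593, 0.0079]
eef_rot: [-3.139, -0.002, 1.426]
force: [0.0, -0.7, 0.5]
grip_width: 0.0565
grip_force: 0.0
```

Emit:
jog_arm([
  [0,0,0,0,0,0,-1],
  [0,0,0,0,0,0,-1],
  [0,0,0,0,0,0,-1],
  [0,0,0,0,0,0,-1],
  [0,0,0,0,0,0,-1],
])

```text
time_s: 2.7
ee_pos: [0.4593, -0.3599, 0.0113]
eef_rot: [3.141, 0.001, 1.426]
force: [-0.8, 0.6, 0.2]
grip_width: 0.0196
grip_force: 0.0
```

Emit:
jog_arm([
  [0,0,-0.01,0,0,0,-1],
  [0,0,-0.03,0,0,0,-1],
  [0,0,-0.04,0,0,0,-1],
  [0,0,-0.04,0,0,0,-1],
  [0,0,-0.04,0,0,0,-1],
])

```text
time_s: 3.2
ee_pos: [0.4586, -0.3592, 0.1725]
eef_rot: [-3.141, -0.0, 1.426]
force: [-0.7, -0.5, -4.6]
grip_width: 0.0095
grip_force: 50.0
```

```bash
python3 - <<'E'
from h import *
m=cam('wrist'); snap('wrist','w2'); snap('side','s2')
rel([.4627,-.357,.14],tool(-.14))
o=ctrl.get_obs(); R0=R.from_euler('xyz',o['eef_rot']); print(o['ee_pos'],o['eef_rot'])
# predicted pixels for TCP height h above pan floor mid
for h in (.0085,.013,.018):
  print(h,[w2p(m,np.array(o['ee_pos'])+R0.apply([y,x+.075,h+z])).round(1).tolist() for x,y,z in((.08,.11,-.0025),(.08,-.11,-.0025),(-.08,.11,-.0375),(-.08,-.11,-.0375))])
a=cv2.imread('pics/w2.png')[40:340,180:580];b=cv2.imread('pics/s2.png')[120:420,150:550]
cv2.imwrite('pics/w2s.png',cv2.resize(a,None,fx=2,fy=2))
E
```

```text
t 3.3 shift [ 4.3  1.4 36.7] turn [ 0.0073  0.0049 -0.0044] | total; if turned first: [ 4.1  1.7 36.7]
[ 0.46048607 -0.36083662  0.17674448] [3.13424464 0.00493237 1.42637735]
0.0085 [[591.5, 60.2], [507.1, 405.9], [273.1, 46.7], [274.8, 454.7]]
0.013 [[583.6, 61.6], [502.9, 400.5], [273.4, 48.9], [275.0, 447.3]]
0.018 [[575.2, 63.1], [498.3, 394.6], [273.7, 51.1], [275.1, 439.4]]
```

View pics/w2s.png

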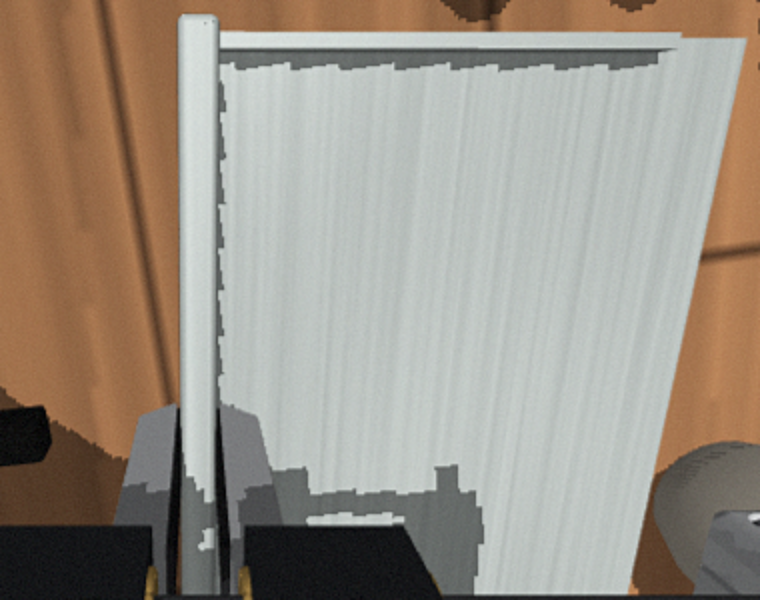

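The rear edge at (746,38) in the crop sits lower than a flat pan would. The fingers closed late and gripped the pan tilted, so I'll set it down and regrip lower and harder.

Emit:
jog_arm([
  [0,0,0.045,0,0,0,-1],
  [0,0,0.045,0,0,0,-1],
  [0,0,0.035,0,0,0,-1],
  [0,0,0.02,0,0,0,-1],
  [0,0,0.012,0,0,0,-1],
], squeeze=60)

```text
time_s: 3.8
ee_pos: [0.4572, -0.3605, 0.0159]
eef_rot: [-3.137, 0.001, 1.427]
force: [-45.8, 9.2, 83.8]
grip_width: 0.0097
grip_force: 60.1
```

Emit:
jog_arm([
  [0,0,0.002,0,0,0,-1],
  [0,0,0,0,0,0,-0.5],
  [0,0,0,0,0,0,-0.5],
  [0,0,0,0,0,0,-0.5],
  [0,0,0,0,0,0,-0.5],
])

```text
time_s: 4.3
ee_pos: [0.459, -0.3594, 0.0111]
eef_rot: [-3.141, -0.0, 1.426]
force: [-0.2, 0.5, 0.2]
grip_width: 0.0236
grip_force: 0.0
```

```bash
python3 - <<'E'
from h import *
o=ctrl.get_obs();print(o['ee_pos'],o['eef_rot'],o['grip_width'],o['force'])
m=cam('wrist');im=snap('wrist','w3')
for z,pts in((.04,((-.08,.11),(-.08,-.11))),(.005,((.08,.11),(.08,-.11)))):
  for dx,dy in pts: print(w2p(m,R.from_euler('z',-.14).apply([dx+.075,dy,0])+[.4627,-.357,z]).round(1))
E
```

```text
[ 0.45902877 -0.35943082  0.01112285] [-3.14115320e+00 -3.43950515e-04  1.42641636e+00] 0.023593305568747475 [-0.23179609  0.4844522   0.20838794]
[275.5  37.6]
[278.1 441.5]
[586.5  51.3]
[505. 393.]
```

View pics/w3.png

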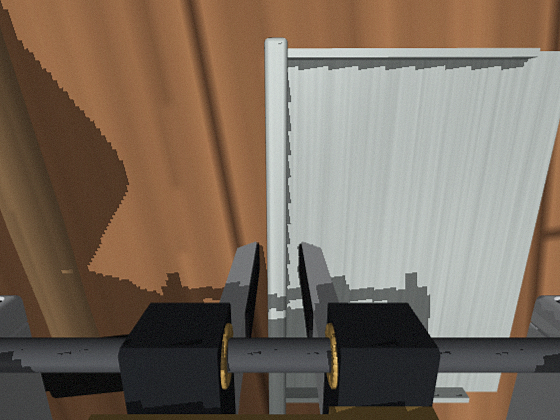

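Pan flat again, shifted about 5 mm towards the robot; the flange at columns 266-288 lies between the fingers. Regripping, with a proper wait this time.

Emit:
jog_arm([
  [0,0,0.003,0,0,0,-0.5],
  [0,0,0,0,0,0,-1],
  [0,0,0,0,0,0,-1],
  [0,0,0,0,0,0,-1],
  [0,0,0,0,0,0,-1],
])

```text
time_s: 4.85
ee_pos: [0.459, -0.3595, 0.0082]
eef_rot: [-3.141, -0.0, 1.426]
force: [-0.7, -0.3, -1.6]
grip_width: 0.0095
grip_force: 60.0
```

Emit:
jog_arm([
  [0,0,0,0,0,0,-1],
  [0,0,0,0,0,0,-1],
  [0,0,0,0,0,0,-1],
])

```text
time_s: 5.15
ee_pos: [0.459, -0.3595, 0.0083]
eef_rot: [-3.141, -0.0, 1.426]
force: [0.2, 0.8, -2.7]
grip_width: 0.0095
grip_force: 60.0
```

Emit:
jog_arm([
  [0,0,-0.01,0,0,0,-1],
  [0,0,-0.03,0,0,0,-1],
  [0,0,-0.04,0,0,0,-1],
  [0,0,-0.04,0,0,0,-1],
  [0,0,-0.04,0,0,0,-1],
])

```text
time_s: 5.65
ee_pos: [0.4588, -0.3594, 0.1708]
eef_rot: [3.141, 0.0, 1.426]
force: [0.4, 0.0, -4.0]
grip_width: 0.0097
grip_force: 60.0
```

Emit:
jog_arm([
  [0,0,-0.04,0,0,0,-1],
  [0,0,-0.01,0,0,0,-1],
  [0,0,0,0,0,0,-1],
  [0,0,0,0,0,0,-1],
])

```text
time_s: 6.05
ee_pos: [0.4586, -0.3592, 0.2163]
eef_rot: [-3.139, -0.002, 1.426]
force: [0.3, -0.5, -3.7]
grip_width: 0.0096
grip_force: 60.0
```

```bash
python3 - <<'E'
from h import *
m=cam('wrist'); im=snap('wrist','w4')
o=ctrl.get_obs(); R0=R.from_euler('xyz',o['eef_rot']); print(o['ee_pos'],o['eef_rot'],o['grip_width'])
for s in (0,.03,.06,.1):
  Rp=R0*R.from_rotvec([s,0,0]); G=np.array(o['ee_pos'])+R0.apply([0,0,-.0188])
  for h in(.0225,.0255):
    print(s,h,[w2p(m,G+Rp.apply([y,x+.075,h-z])).round(1).tolist() for x,y,z in((.08,.11,.0025),(.08,-.11,.0025),(-.08,.11,.0375),(-.08,-.11,.0375))])
g=cv2.cvtColor(im,cv2.COLOR_RGB2HSV)
for r in(80,120,200,280,330): # low-saturation pan extents
  s=np.where(cv2.GaussianBlur(g,(3,3),0)[r,:,1]<60)[0]; print(r,s.min(),s.max())
s=np.where(g[:,400,1]<60)[0]; s2=np.where(g[:,276,1]<60)[0];print('rows',s.min(),s2.min())
E
```

```text
[ 0.45850361 -0.35914032  0.21602835] [-3.13849542e+00 -1.92455340e-03  1.42629341e+00] 0.009739750908829689
0 0.0225 [[587.0, 57.4], [502.7, 402.2], [268.4, 43.0], [271.7, 452.6]]
0 0.0255 [[581.7, 58.3], [499.9, 398.6], [268.6, 44.5], [271.8, 447.6]]
0.03 0.0225 [[577.6, 58.8], [497.4, 396.6], [269.5, 42.9], [272.4, 452.9]]
0.03 0.0255 [[572.5, 59.7], [494.6, 393.2], [269.5, 44.4], [272.4, 447.9]]
0.06 0.0225 [[568.5, 60.2], [492.2, 391.3], [270.6, 42.9], [273.2, 453.1]]
0.06 0.0255 [[563.4, 61.1], [489.4, 388.0], [270.4, 44.4], [273.0, 448.1]]
0.1 0.0225 [[556.7, 61.9], [485.3, 384.6], [272.2, 42.8], [274.2, 453.3]]
0.1 0.0255 [[551.8, 62.7], [482.5, 381.4], [271.6, 44.3], [273.8, 448.3]]
80 268 559
120 268 559
200 269 546
280 67 559
330 0 559
rows 47 36
```

```bash
cat > ov.py <<'E'
from h import *
import sys
x,y,z,yaw=map(float,sys.argv[1:5])
def P(p): return R.from_euler('z',yaw).apply(p)+[x,y,z]
polys=[]
for s in(1,-1):
    for zz in(.016,):
        polys.append([( .082,s*.0325,zz),(.082,s*.0775,zz),(.068,s*.0775,zz),(.068,s*.0325,zz)])
    polys.append([(-.083,s*.079,.012),(-.083,s*.105,.012),(-.088,s*.105,.012),(-.088,s*.079,.012)])
polys.append([(.0825,.1,0),(.0825,-.1,0),(-.0825,-.1,0),(-.0825,.1,0)])
out=[]
for n,(c0,c1,r0,r1),f in(('top',(172,252,182,252),5),('side',(162,282,240,352),3.3)):
    m=cam(n); im=cv2.imread(f'pics/{n}0.png')[r0:r1,c0:c1]; im=cv2.resize(im,None,fx=f,fy=f,interpolation=cv2.INTER_CUBIC)
    im=np.clip(im.astype(float)*1.6,0,255).astype(np.uint8)
    raw=im.copy()
    for q in polys:
        pts=np.array([((w2p(m,P(p))-[c0,r0]+.5)*f-.5) for p in q]); cv2.polylines(im,[pts.round().astype(int)],True,(0,0,255),1)
    c=np.full((800,400,3),0,np.uint8); h,w=im.shape[:2]; 
    c=np.zeros((300 if 0 else 375,400,3),np.uint8); d=c.copy()
    c[:h,:w]=im[:375,:400]; d[:h,:w]=raw[:375,:400]; out.append(np.vstack([c]))
cv2.imwrite('pics/ov.png',np.hstack(out))
E
python3 ov.py .537 .220 .110 .105
```

```text
(no output)
```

View pics/ov.png

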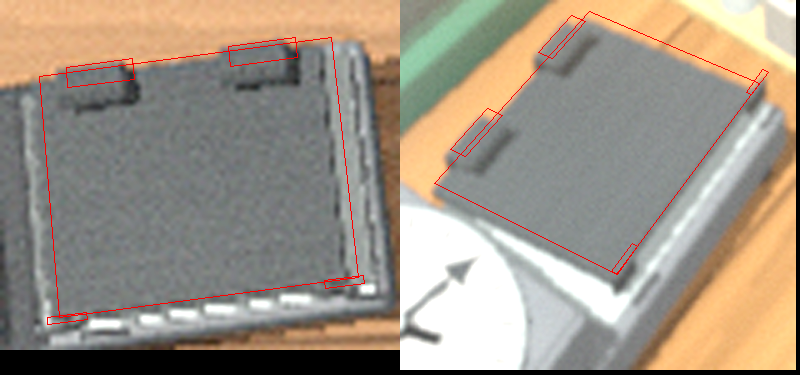

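The overlay shows the carrier about 7 mm nearer the robot and about 3 mm further left than drawn. The side view suggests it also sits slightly lower. Correcting to seat ≈ (0.530, 0.223, 0.107). I'll carry the tilted pan there and find the fit by feel.

```bash
cat >> h.py <<'E'
SEAT=np.array([.530,.222,.107]); YAW=.105
def tcp_for_rear(xs,zs,tilt,yoff=0): # rear bottom edge at scale-frame x,z
    Rt=tool(YAW,tilt); rear=R.from_euler('z',YAW).apply([xs,yoff,zs])+SEAT
    return rear-Rt.apply([.0035,.155,.0113]),Rt
E
python3 - <<'E'
from h import *
p,Rt=tcp_for_rear(.047,.030,.16); print(p); rel(p,Rt)
p2=p.copy();p2[2]=.25; rel(p2,tool(YAW))
E
```

```text
[0.42672088 0.20759628 0.17284999]
t 6.1 shift [ 556.2 -112.9   44.6] turn [ 0.1563 -0.0223 -0.2488] | total; if turned first: [566.9  34.3  38.2]
t 6.1 shift [ 556.3 -113.2  -32.6] turn [-0.0028 -0.0023 -0.2495] | total; if turned first: [566.9  27.8 -34. ]
```

Emit:
jog_arm([
  [0,0,-0.012,0,0,-0.08,-1],
  [0,0,-0.012,0,0,-0.09,-1],
  [0.01,0,-0.01,0,0,-0.08,-1],
  [0.03,0.002,0,0,0,0,-1],
  [0.04,0.002,0,0,0,0,-1],
])

```text
time_s: 6.6
ee_pos: [0.4548, -0.2793, 0.2501]
eef_rot: [-3.139, -0.002, 1.675]
force: [1.8, 0.9, -4.0]
grip_width: 0.0094
grip_force: 60.0
```

Emit:
jog_arm([
  [0.045,0.002,0,0,0,0,-1],
  [0.045,0.002,0,0,0,0,-1],
  [0.045,0.002,0,0,0,0,-1],
  [0.045,0.002,0,0,0,0,-1],
  [0.045,0.002,0,0,0,0,-1],
])

```text
time_s: 7.1
ee_pos: [0.4407, -0.0531, 0.2508]
eef_rot: [-3.139, -0.001, 1.676]
force: [1.7, 0.4, -3.4]
grip_width: 0.0095
grip_force: 60.0
```

Emit:
jog_arm([
  [0.045,0.002,0,0,0,0,-1],
  [0.045,0.002,0,0,0,0,-1],
  [0.045,0.002,0,0,0,0,-1],
  [0.035,0.002,0,0.05,0,0,-1],
  [0.02,0.002,0,0.06,0,0,-1],
])

```text
time_s: 7.6
ee_pos: [0.4305, 0.1375, 0.251]
eef_rot: [-3.028, 0.0, 1.678]
force: [-0.1, -0.4, -4.6]
grip_width: 0.0097
grip_force: 60.0
```

```bash
python3 - <<'E'
from h import *
p,Rt=tcp_for_rear(.047,.030,.16); rel(p,Rt)
E
```

```text
t 7.6 shift [70.1 12.7 77.2] turn [0.046  0.0006 0.0026] | total; if turned first: [70.1 16.  76.6]
```

Emit:
jog_arm([
  [0.035,0.006,0,0.046,0,0,-1],
  [0.035,0.008,0,0,0,0,-1],
  [0,0,0.03,0,0,0,-1],
  [0,0,0.03,0,0,0,-1],
  [0,0,0,0,0,0,-1],
])

```text
time_s: 8.1
ee_pos: [0.4264, 0.2047, 0.1866]
eef_rot: [-2.977, 0.002, 1.677]
force: [-0.4, -0.6, -3.4]
grip_width: 0.0099
grip_force: 60.0
```

```bash
python3 - <<'E'
from h import *
p,Rt=tcp_for_rear(.047,.030,.16); rel(p,Rt); o=ctrl.get_obs(); print(o['ee_pos'],o['eef_rot'],o['force'])
a=snap('side','s5');b=snap('top','t5')
o=ctrl.get_obs(); R0=R.from_euler('xyz',o['eef_rot'])
def ov(n,im,box,f):
    m=cam(n); c0,c1,r0,r1=box; im=cv2.resize(im[r0:r1,c0:c1,::-1],None,fx=f,fy=f,interpolation=cv2.INTER_CUBIC)
    im=np.clip(im*1.5,0,255).astype(np.uint8)
    T=lambda p:R0.apply(p)+o['ee_pos']; S=lambda p:R.from_euler('z',YAW).apply(p)+SEAT
    L=[([(.0035+s*.11,.155,.0033+.003) for s in(1,-1)],T,(0,255,0))]
    for s in(1,-1): L.append(([(.082,s*.0325,.016),(.082,s*.0775,.016),(.068,s*.0775,.016),(.068,s*.0325,.016)],S,(0,0,255)))
    L.append(([(.0825,.1,0),(.0825,-.1,0),(-.0825,-.1,0),(-.0825,.1,0)],S,(0,0,255)))
    for q,F,c in L:
        pts=np.array([(w2p(m,F(p))-[c0,r0]+.5)*f-.5 for p in q]).round().astype(int); cv2.polylines(im,[pts],True,c,1)
    return im
A=ov('side',a,(160,293,230,360),3); B=ov('top',b,(165,265,170,267),4)
c=np.zeros((392,800,3),np.uint8); c[:390,:399]=A[:390,:399]; c[:388,400:]=B[:388,:400]
cv2.imwrite('pics/c5.png',c)
E
```

```text
t 8.1 shift [ 2.9  2.9 13.4] turn [-0.0048  0.0023  0.0007] | total; if turned first: [ 2.8  2.8 13.5]
[0.42638351 0.20471156 0.18657965] [-2.97683045e+00  2.14388297e-03  1.67685489e+00] [-0.37539992 -0.61236391 -3.38171453]
```

View pics/c5.png

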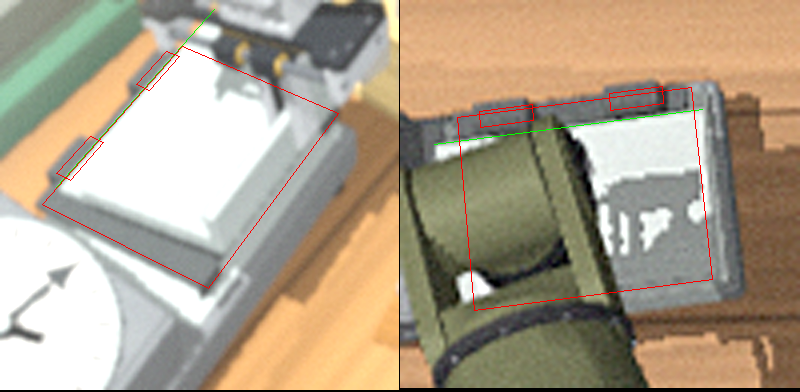

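The overlay fits: clips and face match in both views, and the pan's rear edge is ahead of the clip mouths. Lowering until contact.

Emit:
jog_arm([
  [0.002,0.005,0.014,0,0,0,-1],
  [0,0.003,0.016,0,0,0,-1],
  [0,0.001,0.005,0,0,0,-1],
  [0,0,0,0,0,0,-1],
])

```text
time_s: 8.6
ee_pos: [0.4323, 0.2075, 0.1557]
eef_rot: [-2.986, -0.0, 1.676]
force: [0.4, -0.3, -3.9]
grip_width: 0.0097
grip_force: 60.0
```

Emit:
jog_arm([
  [0,0.0005,0.003,0,0,0,-1],
  [0,0,0,0,0,0,-1],
])

```text
time_s: 8.8
ee_pos: [0.4323, 0.2077, 0.1527]
eef_rot: [-2.986, -0.0, 1.676]
force: [-0.2, -0.8, -4.5]
grip_width: 0.0094
grip_force: 60.0
```

Emit:
jog_arm([
  [0,0.0005,0.003,0,0,0,-1],
  [0,0,0,0,0,0,-1],
])

```text
time_s: 9.0
ee_pos: [0.432, 0.2076, 0.1491]
eef_rot: [-2.986, -0.0, 1.676]
force: [-0.4, -1.1, -4.1]
grip_width: 0.0097
grip_force: 60.0
```

Emit:
jog_arm([
  [0,0.0005,0.003,0,0,0,-1],
  [0,0,0,0,0,0,-1],
])

```text
time_s: 9.2
ee_pos: [0.432, 0.2076, 0.1457]
eef_rot: [-2.985, 0.0, 1.676]
force: [-0.6, -0.0, -2.7]
grip_width: 0.0091
grip_force: 60.0
```

Emit:
jog_arm([
  [0,0.0002,0.0015,0,0,0,-1],
  [0,0,0,0,0,0,-1],
])

```text
time_s: 9.4
ee_pos: [0.432, 0.2076, 0.1444]
eef_rot: [-2.985, 0.0, 1.676]
force: [-0.8, -0.4, -5.2]
grip_width: 0.0095
grip_force: 60.0
```

Emit:
jog_arm([
  [0,0.0059,-0.0009,0,0,0,-1],
  [0,0.0059,-0.0009,0,0,0,-1],
  [0,0,0,0,0,0,-1],
])

```text
time_s: 9.7
ee_pos: [0.4448, 0.2089, 0.1445]
eef_rot: [-2.986, -0.0, 1.676]
force: [0.4, -0.1, -4.2]
grip_width: 0.0093
grip_force: 60.0
```

Emit:
jog_arm([
  [0,0.0039,-0.0006,0,0,0,-1],
  [0,0.0039,-0.0006,0,0,0,-1],
  [0,0,0,0,0,0,-1],
])

```text
time_s: 10.0
ee_pos: [0.4522, 0.2097, 0.1444]
eef_rot: [-2.986, -0.0, 1.676]
force: [-0.2, -1.3, -4.4]
grip_width: 0.0098
grip_force: 60.0
```

Emit:
jog_arm([
  [0,0.0003,0.002,0,0,0,-1],
  [0,0,0,0,0,0,-1],
  [0,0,0,0,0,0,-1],
])

```text
time_s: 10.3
ee_pos: [0.4516, 0.2097, 0.1424]
eef_rot: [-2.985, 0.0, 1.676]
force: [0.5, -0.3, -3.7]
grip_width: 0.0097
grip_force: 60.0
```

Emit:
jog_arm([
  [0,0.0003,0.002,0,0,0,-1],
  [0,0,0,0,0,0,-1],
  [0,0,0,0,0,0,-1],
])

```text
time_s: 10.6
ee_pos: [0.4518, 0.2098, 0.1406]
eef_rot: [-2.986, -0.0, 1.676]
force: [-1.0, 0.1, -0.1]
grip_width: 0.0098
grip_force: 60.0
```

Emit:
jog_arm([
  [0,0.0003,0.002,0,0,0,-1],
  [0,0,0,0,0,0,-1],
  [0,0,0,0,0,0,-1],
])

```text
time_s: 10.9
ee_pos: [0.4519, 0.2098, 0.1385]
eef_rot: [-2.986, -0.0, 1.676]
force: [-0.7, -0.0, 0.4]
grip_width: 0.0095
grip_force: 60.0
```

Emit:
jog_arm([
  [0,0.003,-0.0015,0,0,0,-1],
  [0,0.003,-0.0005,0,0,0,-1],
  [0,0,0,0,0,0,-1],
])

```text
time_s: 11.2
ee_pos: [0.4585, 0.2104, 0.1395]
eef_rot: [-2.986, -0.0, 1.676]
force: [1.0, 0.4, -0.4]
grip_width: 0.0095
grip_force: 60.0
```

Emit:
jog_arm([
  [0,0.002,-0.0003,0,0,0,-1],
  [0,0,0,0,0,0,-1],
])

```text
time_s: 11.4
ee_pos: [0.4601, 0.2106, 0.1394]
eef_rot: [-2.986, 0.0, 1.676]
force: [-0.9, -0.2, -0.4]
grip_width: 0.0094
grip_force: 60.0
```

Emit:
jog_arm([
  [0,0.002,-0.0003,0,0,0,-1],
  [0,0,0,0,0,0,-1],
])

```text
time_s: 11.6
ee_pos: [0.4621, 0.2108, 0.1394]
eef_rot: [-2.986, 0.0, 1.676]
force: [-1.2, -1.2, 0.3]
grip_width: 0.0097
grip_force: 60.0
```

Emit:
jog_arm([
  [0,0.002,-0.0003,0,0,0,-1],
  [0,0,0,0,0,0,-1],
])

```text
time_s: 11.8
ee_pos: [0.463, 0.2109, 0.139]
eef_rot: [-2.982, 0.0, 1.676]
force: [-9.1, -1.1, 0.2]
grip_width: 0.0097
grip_force: 60.0
```

Emit:
jog_arm([
  [0,0.002,-0.0003,0,0,0,-1],
  [0,0,0,0,0,0,-1],
])

```text
time_s: 12.0
ee_pos: [0.4633, 0.2109, 0.1384]
eef_rot: [-2.977, 0.001, 1.677]
force: [-17.5, -0.7, 1.3]
grip_width: 0.0101
grip_force: 60.0
```

```bash
python3 - <<'E'
from h import *
o=ctrl.get_obs(); print(o['time_s'],o['ee_pos'],o['force'],o['moment'])
E
```

```text
12.0 [0.46328266 0.21090862 0.13836756] [-17.51724132  -0.72153232   1.25733643] [-0.30131481  3.30712227 -0.05956443]
```

Solid contact with the clip backs. I'll back off to mid-play, then lower the front by rotating about the rear edge.

Emit:
jog_arm([
  [0,-0.005,0.0008,0,0,0,-1],
  [0,-0.0002,0.0031,-0.02,0,0,-1],
  [0,-0.0002,0.0031,-0.02,0,0,-1],
  [0,-0.0002,0.0031,-0.02,0,0,-1],
  [0,0,0,0,0,0,-1],
])

```text
time_s: 12.5
ee_pos: [0.4591, 0.2105, 0.1302]
eef_rot: [-3.047, -0.0, 1.676]
force: [1.0, -0.2, 0.4]
grip_width: 0.0092
grip_force: 60.0
```

Emit:
jog_arm([
  [0,-0.0002,0.0031,-0.02,0,0,-1],
  [0,-0.0002,0.0031,-0.02,0,0,-1],
  [0,0,0,0,0,0,-1],
])

```text
time_s: 12.8
ee_pos: [0.458, 0.2104, 0.1239]
eef_rot: [-3.087, 0.0, 1.676]
force: [1.1, -0.3, -0.0]
grip_width: 0.0097
grip_force: 60.0
```

Emit:
jog_arm([
  [0,0,0.0031,-0.02,0,0,-1],
  [0,0,0.0031,-0.02,0,0,-1],
  [0,0,0,0,0,0,-1],
])

```text
time_s: 13.1
ee_pos: [0.4576, 0.2103, 0.1176]
eef_rot: [-3.126, 0.0, 1.677]
force: [-0.7, -0.3, 0.5]
grip_width: 0.0095
grip_force: 60.0
```

Emit:
jog_arm([
  [0,0,0.003,-0.015,0,0,-1],
  [0,0,0,0,0,0,-1],
  [0,0,0,0,0,0,-1],
])

```text
time_s: 13.4
ee_pos: [0.4577, 0.2103, 0.1149]
eef_rot: [-3.14, 0.0, 1.676]
force: [-2.2, -0.2, 0.9]
grip_width: 0.0094
grip_force: 60.0
```

Emit:
jog_arm([
  [0,0,0.002,-0.01,0,0,-1],
  [0,0,0,0,0,0,-1],
  [0,0,0,0,0,0,-1],
])

```text
time_s: 13.7
ee_pos: [0.4578, 0.2103, 0.1129]
eef_rot: [3.133, 0.0, 1.676]
force: [-1.0, 0.0, 0.8]
grip_width: 0.0097
grip_force: 60.0
```

Emit:
jog_arm([
  [0,0,0.001,0,0,0,-1],
  [0,0,0,0,0,0,-1],
  [0,0,0,0,0,0,-1],
])

```text
time_s: 14.0
ee_pos: [0.4577, 0.2104, 0.1118]
eef_rot: [3.133, 0.0, 1.676]
force: [-2.0, -0.2, 2.7]
grip_width: 0.0096
grip_force: 60.0
```

Emit:
jog_arm([
  [0,0,0,0,0,0,-0.5],
  [0,0,0,0,0,0,-0.3],
  [0,0,0,0,0,0,-0.3],
  [0,0,-0.01,0,0,0,-0.3],
  [0,0,-0.03,0,0,0,-0.3],
])

```text
time_s: 14.5
ee_pos: [0.4565, 0.2099, 0.1509]
eef_rot: [3.137, 0.001, 1.676]
force: [0.6, 0.6, 0.4]
grip_width: 0.0332
grip_force: 0.0
```

Emit:
jog_arm([
  [0,0,-0.05,0,0,0,0],
  [0,0,-0.05,0,0,0,0.2],
  [-0.05,0,0,0,0,0,0.2],
  [-0.05,0,0,0,0,0,0.2],
  [-0.05,0,0,0,0,0,0.2],
])

```text
time_s: 15.0
ee_pos: [0.4722, 0.0596, 0.253]
eef_rot: [3.131, 0.0, 1.677]
force: [-0.0, 0.5, -0.1]
grip_width: 0.0565
grip_force: 0.0
```

Emit:
jog_arm([
  [-0.05,0,0,0,0,0,0.2],
  [-0.05,0,0,0,0,0,0.2],
])

```text
time_s: 15.2
ee_pos: [0.4827, -0.0404, 0.2529]
eef_rot: [3.131, 0.0, 1.676]
force: [1.3, -0.4, -0.4]
grip_width: 0.0563
grip_force: 0.0
```

```bash
python3 - <<'E'
from h import *
o=ctrl.get_obs(); print(o['time_s'],o['ee_pos'],o['eef_rot'],o['grip_width'])
m=cam('wrist'); w=snap('wrist','w6'); print(w2p(m,[.53,.222,.11]))
a=snap('side','s6');b=snap('top','t6')
S=cv2.resize(a[230:370,100:283,::-1],None,fx=2.15,fy=2.15,interpolation=cv2.INTER_CUBIC)
T=cv2.resize(b[170:270,100:280,::-1],None,fx=2.2,fy=2.2,interpolation=cv2.INTER_CUBIC)
c=np.zeros((600,800,3),np.uint8); c[:300,:393]=S[:300,:393]; c[:220,400:796]=T[:220,:396]; 
W=cv2.resize(w[:,:,::-1],(400,300)); c[300:,:400]=W
A=cv2.imread('pics/side0.png')[230:370,100:283]; c[300:,400:793]=cv2.resize(A,None,fx=2.15,fy=2.15)[:300,:393]
cv2.imwrite('pics/c6.png',c)
E
```

```text
15.2 [ 0.48273191 -0.04038241  0.25293397] [3.13136203e+00 3.47431494e-04 1.67647150e+00] 0.056286366913749594
[ 371.44378385 -112.65908742]
```

View pics/c6.png

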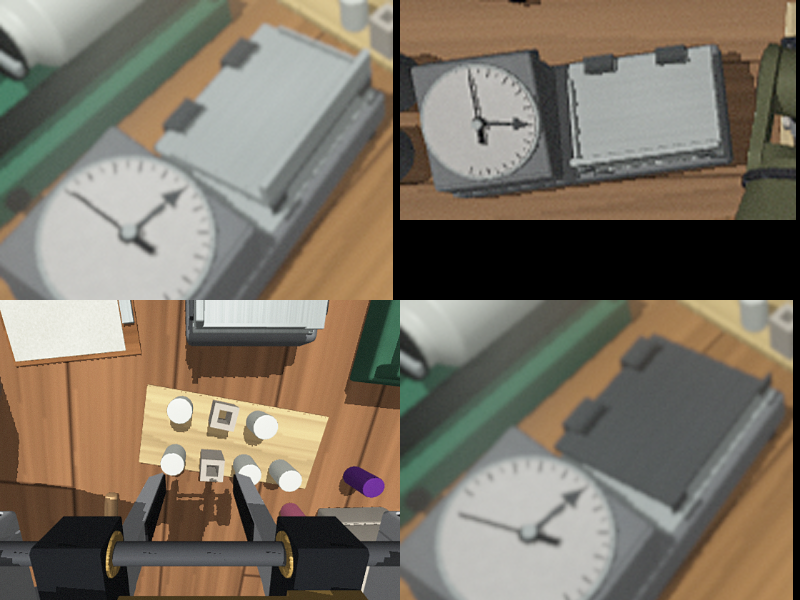

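Composite: the pan lies flat under both clips behind the stops, with the needle near zero (top-centre of the dial) and the set hand to the right. Now I'll refine the cylinder positions and set up the needle readout.

```bash
cat > dial.py <<'E'
from h import *
from scipy.optimize import least_squares
mt,ms=cam('top'),cam('side')
ct=np.array(oa((123,285))); cs=np.array([129/2.15+100,232/2.15+230])
C=least_squares(lambda P:np.r_[w2p(mt,P)-ct,w2p(ms,P)-cs],[.5,.43,.18]).x
D=R.from_euler('z',YAW)*R.from_euler('y',-np.radians(20))  # local x rear(up-slope), y left
def polar(im,m,radii,n=720,off=(0,0)):
    g=cv2.cvtColor(im,cv2.COLOR_RGB2GRAY).astype(np.float32); th=np.arange(n)*2*np.pi/n
    pr=[]
    for r in radii:
        pts=np.array([w2p(m,C+D.apply([r*np.cos(t),-r*np.sin(t),0])) for t in th],np.float32)+np.float32(off)
        pr.append(cv2.remap(g,pts[:,0][None],pts[:,1][None],cv2.INTER_LINEAR)[0])
    return th,np.array(pr)
def read(st,ss):
    res={}
    for n,im,m in(('top',st,mt),('side',ss,ms)):
        if im is None: continue
        th,p=polar(im,m,np.linspace(.03,.055,10)); q=p.mean(0); q=cv2.GaussianBlur(q[None],(9,1),0)[0]; d=np.median(q)-q
        k=[i for i in range(720) if d[i]==d[np.arange(i-25,i+26)%720].max() and d[i]>15]
        res[n]=[(round((th[i]+np.pi)%(2*np.pi)-np.pi+.35,3),int(d[i])) for i in k]
    return res
E
python3 - <<'E'
from dial import *
ld=lambda f:cv2.imread(f'pics/{f}.png')[:,:,::-1].copy()
print('C',C)
for s in('0','6'): print(s,read(ld('top0' if s=='0' else 't6'),ld('side0' if s=='0' else 's6')))
w=cv2.cvtColor(ld('w6'),cv2.COLOR_RGB2HSV); M=((w[:,:,2]>205)&(w[:,:,1]<40)).astype(np.uint8)
m=cam('wrist'); n,l,st,c=cv2.connectedComponentsWithStats(M)
for i in range(1,n):
    if 300<st[i,4]<3000 and st[i,1]>100: print(c[i].round(1),st[i],p2w(m,c[i],.075).round(4))
E
```

```text
C [0.50336319 0.44904505 0.17665612]
0 {'top': [(np.float64(2.078), 105), (np.float64(0.01), 86)], 'side': [(np.float64(2.095), 84), (np.float64(-0.034), 57)]}
6 {'top': [(np.float64(0.35), 84), (np.float64(2.078), 107), (np.float64(3.343), 16)], 'side': [(np.float64(2.095), 85), (np.float64(0.324), 66)]}
[250.8 154.7] [234 137  35  36 979] [ 0.4498 -0.004   0.075 ]
[314.1 163.5] [294 144  41  40 815] [ 0.5193 -0.0066  0.075 ]
[371.7 177.6] [355 161  34  34 916] [ 0.5849 -0.0157  0.075 ]
[240.6 229.4] [224 214  34  31 795] [ 0.4446 -0.0907  0.075 ]
[296.7 237.4] [280 223  35  32 617] [ 0.5104 -0.0943  0.075 ]
[351.9 241.6] [334 230  32  29 519] [ 0.5756 -0.0932  0.075 ]
[406.2 253. ] [391 239  32  29 740] [ 0.6423 -0.1012  0.075 ]
```

Emit:
jog_arm([
  [0,0,0.01,0,0,-0.14,0.5],
  [0,0,0.01,0,0,-0.14,0.5],
  [0,0,0.01,0,0,-0.14,0.5],
  [0,0,0.01,0,0,-0.14,0.5],
  [0,0,0.01,0,0,-0.14,0.5],
], squeeze=25)

```text
time_s: 15.85
ee_pos: [0.4834, -0.037, 0.2021]
eef_rot: [3.134, 0.006, 2.384]
force: [-0.5, -0.3, -0.4]
grip_width: 0.0704
grip_force: 0.0
```

Emit:
jog_arm([
  [0,0,0.01,0,0,-0.14,0.5],
  [0,0,0.01,0,0,-0.14,0.5],
  [0,0,0.01,0,0,-0.14,0.5],
  [0,0,0.01,0,0,-0.14,0.5],
  [0,0,0.01,0,0,-0.14,0.5],
])

```text
time_s: 16.35
ee_pos: [0.4839, -0.0369, 0.1521]
eef_rot: [3.14, 0.009, 3.084]
force: [-0.7, -0.1, -0.5]
grip_width: 0.071
grip_force: 0.0
```

```bash
cat >> h.py <<'E'
TY=R.from_euler('xyz',[np.pi,0,np.pi-.064])
E
python3 - <<'E'
from h import *
rel([.4515,-.0045,.036],TY)
E
```

```text
t 16.35 shift [ 35.4  30.3 115.8] turn [0.0016 0.0094 0.006 ] | total; if turned first: [ 34.4  30.3 116.1]
```

Emit:
jog_arm([
  [0.034,0.03,0,0.0016,0.0094,0,0.5],
  [0,0,0.04,0,0,0,0.5],
  [0,0,0.045,0,0,0,0.5],
  [0,0,0.03,0,0,0,0.5],
  [0,0,0,0,0,0,-1],
])

```text
time_s: 16.85
ee_pos: [0.4499, -0.0049, 0.0342]
eef_rot: [3.141, -0.006, 3.078]
force: [0.8, 0.7, 1.5]
grip_width: 0.0654
grip_force: 0.0
```

Emit:
jog_arm([
  [0,0,0,0,0,0,-1],
  [0,0,0,0,0,0,-1],
  [0,0,0,0,0,0,-1],
  [0,0,0,0,0,0,-1],
  [0,0,0,0,0,0,-1],
])

```text
time_s: 17.35
ee_pos: [0.4527, -0.0061, 0.0381]
eef_rot: [3.141, 0.002, 3.076]
force: [-1.0, 1.7, 8.8]
grip_width: 0.0394
grip_force: 25.0
```

Emit:
jog_arm([
  [0,0,-0.01,0,0,0,-1],
  [0,0,-0.04,0,0,0,-1],
  [0,0,-0.05,0,0,0,-1],
  [0,0,-0.05,0,0,0,-1],
  [0,0,0,0,0,0,-1],
])

```text
time_s: 17.85
ee_pos: [0.4541, -0.0064, 0.1935]
eef_rot: [-3.141, 0.01, 3.076]
force: [0.0, -0.3, -3.4]
grip_width: 0.0397
grip_force: 25.0
```

```bash
python3 - <<'E'
from h import *
o=ctrl.get_obs(); print(o['ee_pos'],o['eef_rot'],o['force'])
P=R.from_euler('z',YAW).apply([-.005,.065,0])+SEAT; print(P)
rel([P[0],P[1],.195],TY)
E
```

```text
[ 0.45413824 -0.00636325  0.19351914] [-3.14117555  0.01031233  3.07622845] [ 0.01046599 -0.2800152  -3.39865953]
[0.51821507 0.28611798 0.107     ]
t 17.85 shift [-44.8 296.   -1.1] turn [-0.0004  0.0103 -0.0014] | total; if turned first: [-45.2 296.   -1.5]
```

Emit:
jog_arm([
  [-0.006,0.03,0,0,0.01,0,-1],
  [-0.006,0.045,0,0,0,0,-1],
  [-0.007,0.045,0,0,0,0,-1],
  [-0.007,0.045,0,0,0,0,-1],
  [-0.007,0.045,0,0,0,0,-1],
])

```text
time_s: 18.35
ee_pos: [0.4982, 0.203, 0.1861]
eef_rot: [-3.141, -0.011, 3.076]
force: [0.6, -0.9, -2.1]
grip_width: 0.0398
grip_force: 25.0
```

Emit:
jog_arm([
  [-0.007,0.045,0,0,0,0,-1],
  [-0.005,0.041,0.01,0,0,0,-1],
  [0,0,0.03,0,0,0,-1],
  [0,0,0.01,0,0,0,-1],
  [0,0,0,0,0,0,-1],
])

```text
time_s: 18.85
ee_pos: [0.5147, 0.2855, 0.1348]
eef_rot: [-3.14, -0.014, 3.076]
force: [0.1, -0.3, -2.2]
grip_width: 0.0395
grip_force: 25.0
```

Emit:
jog_arm([
  [0,0,0.003,0,0,0,-1],
  [0,0,0.002,0,0,0,-1],
  [0,0,0,0,0,0,-1],
])

```text
time_s: 19.15
ee_pos: [0.516, 0.2859, 0.1321]
eef_rot: [3.141, -0.009, 3.076]
force: [-0.1, -0.9, 1.0]
grip_width: 0.0393
grip_force: 25.0
```

Emit:
jog_arm([
  [0,0,0,0,0,0,0.1],
  [0,0,0,0,0,0,0.3],
  [0,0,0,0,0,0,0.3],
  [0,0,-0.02,0,0,0,0.3],
  [0,0,-0.05,0,0,0,0.3],
])

```text
time_s: 19.65
ee_pos: [0.5148, 0.2856, 0.1983]
eef_rot: [-3.138, -0.017, 3.076]
force: [0.4, -0.5, 0.7]
grip_width: 0.0614
grip_force: 0.0
```

Emit:
jog_arm([
  [0,-0.04,-0.01,0,0,0,0.5],
  [0,-0.05,0,0,0,0,0.5],
  [0,-0.05,0,0,0,0,0.5],
  [0,-0.05,0,0,0,0,0.5],
  [0,-0.05,0,0,0,0,0.5],
])

```text
time_s: 20.15
ee_pos: [0.5002, 0.045, 0.2116]
eef_rot: [-3.142, -0.01, 3.077]
force: [-0.5, -0.2, 1.1]
grip_width: 0.0704
grip_force: 0.0
```

```bash
python3 - <<'E'
from dial import *
t=snap('top','t7');s=snap('side','s7'); print(read(t,s))
o=ctrl.get_obs(); print(o['ee_pos'],o['eef_rot'])
rel([.448,-.092,.036],TY)
# cylinder check on pan in side image: white change
P=R.from_euler('z',YAW).apply([-.005,.065,0])+SEAT
for dz in(.005,.035,.065): 
    u=w2p(cam('side'),P+[0,0,dz]).round().astype(int); print(u,s[u[1],u[0]])
E
```

```text
{'top': [(np.float64(1.17), 72), (np.float64(2.078), 106)], 'side': [(np.float64(1.144), 71), (np.float64(2.095), 85)]}
[0.50044141 0.04229297 0.21163668] [-3.14086919 -0.00990106  3.07125666]
t 20.25 shift [  41.1 -137.5  176.2] turn [-0.0007 -0.0099 -0.0063] | total; if turned first: [  43.7 -137.4  175.6]
[211 300] [162 166 159]
[209 293] [204 209 202]
[207 285] [216 221 213]
```

First cylinder reads about 234 g, with 0.92 rad (about 263 g) still to go. Fetching the next one.

Emit:
jog_arm([
  [0.014,-0.045,0.01,0,-0.01,-0.006,0.5],
  [0.014,-0.046,0.03,0,0,0,0.5],
  [0.0155,-0.046,0.03,0,0,0,0.5],
  [0,0,0,0,0,0,0.5],
])

```text
time_s: 20.65
ee_pos: [0.4505, -0.0787, 0.146]
eef_rot: [3.141, -0.005, 3.079]
force: [0.6, 0.6, 0.1]
grip_width: 0.0708
grip_force: 0.0
```

```bash
python3 - <<'E'
from h import *
rel([.448,-.092,.036],TY)
E
```

```text
t 20.65 shift [  1.1 -13.5 110. ] turn [ 0.0004 -0.005   0.0013] | total; if turned first: [  1.6 -13.4 110. ]
```

Emit:
jog_arm([
  [0.001,-0.0135,0.01,0,-0.005,0,0.5],
  [0,0,0.04,0,0,0,0.5],
  [0,0,0.04,0,0,0,0.5],
  [0,0,0.018,0,0,0,0.5],
  [0,0,0,0,0,0,0.5],
])

```text
time_s: 21.15
ee_pos: [0.451, -0.0887, 0.039]
eef_rot: [3.141, 0.001, 3.083]
force: [-0.5, 0.1, 0.8]
grip_width: 0.0709
grip_force: 0.0
```

Emit:
jog_arm([
  [0,0,0,0,0,0,-1],
  [0,0,0,0,0,0,-1],
  [0,0,0,0,0,0,-1],
  [0,0,0,0,0,0,-1],
  [0,0,0,0,0,0,-1],
])

```text
time_s: 21.65
ee_pos: [0.4522, -0.0901, 0.0415]
eef_rot: [-3.141, 0.006, 3.082]
force: [-0.7, -2.4, 6.1]
grip_width: 0.0396
grip_force: 25.0
```

Emit:
jog_arm([
  [0,0,0,0,0,0,-1],
  [0,0,-0.02,0,0,0,-1],
  [0,0,-0.045,0,0,0,-1],
  [0,0,-0.05,0,0,0,-1],
  [0,0,-0.045,0,0,0,-1],
])

```text
time_s: 22.15
ee_pos: [0.4504, -0.0896, 0.2028]
eef_rot: [3.141, 0.004, 3.082]
force: [0.7, -0.0, -2.7]
grip_width: 0.0395
grip_force: 25.0
```

```bash
python3 - <<'E'
from h import *
P=R.from_euler('z',YAW).apply([-.005,-.01,0])+SEAT; print(P)
rel([P[0],P[1],.195],TY)
E
```

```text
[0.52607561 0.21153104 0.107     ]
t 22.15 shift [-57.6 305.1   8.1] turn [0.0002 0.0045 0.0045] | total; if turned first: [-56.2 305.4   7.8]
```

Emit:
jog_arm([
  [-0.006,0.03,0,0,0,0,-1],
  [-0.008,0.044,0,0,0,0,-1],
  [-0.008,0.046,0,0,0,0,-1],
  [-0.008,0.046,0,0,0,0,-1],
  [-0.008,0.046,0,0,0,0,-1],
])

```text
time_s: 22.65
ee_pos: [0.5012, 0.1215, 0.2008]
eef_rot: [-3.142, 0.004, 3.082]
force: [1.3, -1.0, -2.3]
grip_width: 0.0401
grip_force: 25.0
```

Emit:
jog_arm([
  [-0.009,0.046,0,0,0,0,-1],
  [-0.009,0.046,0.01,0,0,0,-1],
  [0,0,0.03,0,0,0,-1],
  [0,0,0.018,0,0,0,-1],
  [0,0,0,0,0,0,-1],
])

```text
time_s: 23.15
ee_pos: [0.5236, 0.2102, 0.1401]
eef_rot: [-3.14, -0.001, 3.083]
force: [0.0, -0.1, -1.8]
grip_width: 0.0394
grip_force: 25.0
```

Emit:
jog_arm([
  [0,0,0.003,0,0,0,-1],
  [0,0,0,0,0,0,-1],
])

```text
time_s: 23.35
ee_pos: [0.5254, 0.2102, 0.1408]
eef_rot: [3.141, 0.006, 3.082]
force: [0.2, -0.5, -2.9]
grip_width: 0.0398
grip_force: 25.0
```

```bash
python3 - <<'E'
from h import *
o=ctrl.get_obs(); print(o['ee_pos'],o['eef_rot'],o['force'])
E
```

```text
[0.52540263 0.21020411 0.14080046] [3.14116193 0.0055057  3.08186875] [ 0.1834883  -0.48566328 -2.8838657 ]
```

Emit:
jog_arm([
  [0,0,0.003,0,0,0,-1],
  [0,0,0.002,0,0,0,-1],
  [0,0,0,0,0,0,-1],
])

```text
time_s: 23.65
ee_pos: [0.5251, 0.2102, 0.1349]
eef_rot: [-3.142, 0.004, 3.082]
force: [-0.3, -0.4, -2.7]
grip_width: 0.0392
grip_force: 25.0
```

Emit:
jog_arm([
  [0,0,0.002,0,0,0,-1],
  [0,0,0,0,0,0,-1],
])

```text
time_s: 23.85
ee_pos: [0.5251, 0.2103, 0.1328]
eef_rot: [-3.142, 0.005, 3.082]
force: [0.1, -0.7, -2.1]
grip_width: 0.0395
grip_force: 25.0
```

Emit:
jog_arm([
  [0,0,0.002,0,0,0,-1],
  [0,0,0,0,0,0,-1],
  [0,0,0,0,0,0,-1],
])

```text
time_s: 24.15
ee_pos: [0.5252, 0.2103, 0.131]
eef_rot: [-3.142, 0.005, 3.082]
force: [0.0, -0.4, -1.2]
grip_width: 0.0396
grip_force: 25.0
```

Emit:
jog_arm([
  [0,0,0.002,0,0,0,-1],
  [0,0,0.002,0,0,0,-1],
  [0,0,0,0,0,0,-1],
  [0,0,0,0,0,0,-1],
])

```text
time_s: 24.55
ee_pos: [0.5252, 0.2103, 0.127]
eef_rot: [3.142, 0.005, 3.082]
force: [-0.3, -1.1, 1.7]
grip_width: 0.0398
grip_force: 25.0
```

Emit:
jog_arm([
  [0,0,0,0,0,0,0.1],
  [0,0,0,0,0,0,0.2],
  [0,0,0,0,0,0,0.2],
  [0,0,-0.02,0,0,0,0.2],
  [0,0,-0.05,0,0,0,0.2],
])

```text
time_s: 25.05
ee_pos: [0.5232, 0.2098, 0.194]
eef_rot: [-3.139, -0.003, 3.082]
force: [-0.1, 0.4, -0.6]
grip_width: 0.0564
grip_force: 0.0
```

Emit:
jog_arm([
  [0,-0.04,-0.01,0,0,0,0.5],
  [0,-0.05,0,0,0,0,0.5],
  [0,-0.05,0,0,0,0,0.5],
  [0,-0.05,0,0,0,0,0.5],
  [0,0,0,0,0,0,0.5],
])

```text
time_s: 25.55
ee_pos: [0.5132, 0.0161, 0.2071]
eef_rot: [-3.141, 0.005, 3.077]
force: [-0.2, -0.2, 0.7]
grip_width: 0.0707
grip_force: 0.0
```

```bash
python3 - <<'E'
from dial import *
t=snap('top','t8');s=snap('side','s8'); print(read(t,s))
o=ctrl.get_obs(); print(o['ee_pos'],o['eef_rot'])
th,p=polar(s,ms,np.linspace(.03,.055,6)); q=p.mean(0); print('side',q[150:260:4].round().astype(int))
th,p=polar(t,mt,np.linspace(.03,.055,6)); q=p.mean(0); print('top',q[150:260:4].round().astype(int))
E
```

```text
{'top': [(np.float64(2.191), 104)], 'side': [(np.float64(2.191), 105), (np.float64(-0.959), 17)]}
[0.51356164 0.02003051 0.20704886] [3.14141255 0.0047322  3.08017615]
side [208 207 207 207 207 206 203 196 186 169 151 132 118 109 104  97  99 117
 146 173 190 200 204 205 205 205 205 205]
top [184 184 183 183 183 183 178 169 152 134 115  93  72  77  81  70  81 116
 148 171 180 183 184 182 181 181 180 180]
```

```bash
python3 - <<'E'
from dial import *
ld=lambda f:cv2.imread(f'pics/{f}.png')[:,:,::-1].copy()
for n,m in(('t',mt),('s',ms)):
    a=polar(ld(n+'6'),m,np.linspace(.03,.05,8))[1].mean(0); b=polar(cv2.imread(f'pics/{n}8.png')[:,:,::-1].copy() if 0 else ctrl.camera('top' if n=='t' else 'side'),m,np.linspace(.03,.05,8))[1].mean(0)
    d=(a-b)[150:280]; i=np.where(d>d.max()/2)[0]; print(n,'needle',.35+(150+i.mean())*2*np.pi/720,d.max())
s=ctrl.camera('side')
for y in(.065,-.01):
    P=R.from_euler('z',YAW).apply([-.005,y,0])+SEAT
    print([s[tuple(w2p(ms,P+[0,0,z]).round().astype(int)[::-1])].tolist() for z in(.02,.04,.062)])
E
```

```text
t needle 2.208775653373961 93.06177
s needle 2.239318915283862 66.29065
[[165, 169, 160], [220, 224, 216], [216, 221, 213]]
[[165, 169, 162], [220, 224, 216], [218, 221, 214]]
```

The needle reads about 2.2 against the set hand at 2.08, so it is past the mark. Both cylinders stand on the pan, and the gripper is clear.

```bash
python3 -c "
from station import ctrl
print(ctrl.hand_in())"
```

```text
the job is handed in; nothing more can be done
None
```

The pan is home flat under both clips, and two white cylinders set down on it brought the needle to about 2.2 rad, past the set hand at 2.08; the job is handed in, though my first pan grip was crooked, and setting it down to regrip pushed the wrist to about 84 N or more (limit 120) and moved the pan about 5 mm.

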